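Snap the rock-sample hanger onto the density balance

ROBOT

A 6-joint arm with a two-finger parallel gripper is mounted at the origin on the work surface. World frame = base frame: x ahead of the robot, y to its left, z up, the work surface at z = 0. Lengths are in m, angles in rad, forces in N, time in s.
With the tool pointing down it reaches from about 0.275 to 0.775 m from the base axis. Payload 14.6 kg.
Tool frame: the origin (TCP) lies on the centre line of the jaws, within the pads' length; the fingertips stand 17 mm ahead of it and the grasp point (between the pads) lies 2 mm behind it; y points along the fingers, z is the direction in which the jaws open and shut, and the axes are right-handed (so a half turn about y gives the same grasp; the last joint's range is limited). The gripper opens to 85 mm and grips with 20 to 120 N. Pads are 22 mm wide; open, the fingers measure 114 mm over their backs; the gripper's body (76 mm by 85 mm) begins 54 mm behind the grasp point. The pads swing forward as they close: fully open they stand 13 mm farther back than shut.
Start: joints at [0.972, 0.263, -0.048, 1.259, 0, 1.415], TCP at [0.225, 0.474, 0.248] pointing down, gripper open.
Joint ranges: [-2.65, 2.65], [-0.89, 1.7], [-1.18, 1.37], [-2.13, 2.11], [-1.35, 1.29], [-3.14, 3.14]. Speed limits (rad/s): [1.89, 1.89, 2.57, 2.79, 3.14, 3.14].

INTERFACE

Orientations are given as a 3x3 rotation matrix whose columns are the frame's x, y, z axes.
In Python, from plant import readout, cams, job gives the robot as it stands. The module is installed in compiled form; this text tells all that it offers.
- The arm moves only by the tool carry_out, never from a script. Its argument "series" is text: rows parted by semicolons, each of 7 numbers parted by spaces: the finger opening in m, from 0 to 0.0854, then the shift along the world's x, y, z in m, then the turn, a rotation vector about the world's x, y, z in rad. In form: hand dx dy dz ax ay az; .... A call has 1 to 12 rows; each row is the pose to reach, as a shift and turn from the pose commanded when the call began; what a row does not reach only later rows make up. A row lasts 1/12 s, in which the tool goes at most 41.7 mm and 7.16 degrees, less where a joint would pass 70% of its speed; a pose out of reach is approached as far as the arm can. A call with a gripper value outside its range is refused whole. The fingers move at their own pace and stop on an object; the grip force is fixed at half the most. Time passes only in rows, so rows that repeat a pose let the fingers close. It gives the time, the measured TCP pose, the force and the opening at its end, in the units of the state.
- readout.sense(): the state, without advancing time (a new reading comes with each control period).
- cams.get_image(name): name is "side" or "top"; returns a dict with "image" (384x512x3 uint8, blue, green, red), "fx", "fy", "cx", "cy" (pixels), "R" (3x3) and "t" (3): a world point X has camera coordinates R X + t. Camera axes: x right, y down, z forward; pixel columns grow to the right and rows downward; lengths in m; the calibration is good to about 2 mm. A picture is of the moment at which its call begins. There is no depth.
- job.hand_in(): hands the job in, once; it reports no verdict.
The state is a dict: "t": time; "joints": joint angles; "dq": joint speeds; "tau": joint torques, N m; "ee_pos": TCP position; "ee_rot": TCP orientation; "wrist_force": force on the tool from outside, world axes, zero at the start; "moment": the same for the moment, N m; "gripper_width": finger opening in m.
Only numpy, scipy, OpenCV 4.12 (cv2) and the standard library are available. Lean on these libraries where they do the work, as an engineer would, in place of code of your own. Each camera call takes 0.05 s, during which the arm holds its last target.

TASK

Hang the rock-sample cage on the density balance for weighing: take the hanger by its blue handle, push its snap hook onto the brass ring so that the ring forces the red sprung gate open, and go on until the ring is caught in the hook and the gate has flicked shut again. Lower it until the ring carries the whole hanger, let go, and leave it hanging still. Do not overload the balance by pushing or pulling hard on its ring (25 N is its limit) or bump the balance with the hand, and leave the ore mounts and the rock specimen on the bench where they are.

Things in the scene. Friction and masses are not known exactly. Their poses are not given: they have to be found in the camera images.
- hanger: Steel rock hanger, 0.18-0.29 kg, stands upright. Origin: centre underside of its 64 mm round foot, z up. Cage to z=63 mm, stem, then a snap hook of 7 mm bar in its x-z plane (mm, bar centres): lower jaw z=92, spine x=-9.5, bend top z=132, nose x=11 reaching down to z=112.5. Mouth looks to +x, free height z=95.5 to 112.5, closed by the gate. From the spine an arm leads back to the handle.
- handle (a point): Grasp point of the hanger's blue upright handle plate (30 mm along hanger x, 10 mm thick along hanger y, 34 mm tall), at hanger (-85, 0, 105) mm, 15 mm below the plate's top edge. Nothing else within 40 mm but its 8 mm arm, leading to +x. Axes as the hanger. Gripping it with the hand leaning back (away from the ring) keeps the hand clear of the balance's housing.
- hook_mouth (a point): Middle of the hook's mouth, at hanger (11, 0, 104) mm; axes as the hanger. The hook goes onto the ring by moving towards its own +x.
- hook_seat (a point): Where the centre of the ring's bar rests in the bend of the hook when hung: hanger (0, 0, 125) mm; axes as the hanger.
- gate (a joint): Red sprung gate, 24 mm long: two 5 mm cheeks at hanger y=+-7 mm straddling the hook bar, hinged at hanger (9, 0, 93) mm, ends beside the nose. 0 = shut; swings inward only (to the spine), up to 1.1 rad; 2 to 3 N opens it. The ring's bar pushed straight in holds it open until it meets the spine; it flicks shut once the hook is lowered 20 mm and the bar passes over its end into the bend.
- stand: Density balance, fixed. Origin on the bench below the ring; +x points from the ring to the column (140 mm on, away from the robot; 452 mm tall), z up. White foot 210 x 120 x 12 mm, x=-20 to 190 mm. Over the ring an arm holds a white housing 70 x 50 x 48 mm (x=-7 to 63 mm), its underside 111 mm above the ring's lowest bar; its height varies (bar 199 to 239 mm above the bench).
- ring_bar (a point): Lowest bar of the brass ring, to be caught. Ring of 6 mm bar, 42 mm hole, in the stand's y-z plane when plumb. It swings freely in stand x on a link pinned 93 mm above; its stop is hidden and differs each run, 3 to 27 mm on, so push in +x until you feel it resist and the gate give. The pin sits on the balance spring (450 N/m): it sinks 4 to 7 mm under the hanger (12 at most).
- ring: The brass ring with its 45 mm link; origin at the link's upper end, at the pin.
- mount0: Polished ore mount lying by, black cylinder with a metal-coloured top, 30 mm dia., 22 mm tall; origin at the centre of its underside. Leave alone.
- mount1: Polished ore mount lying by, black cylinder with a metal-coloured top, 30 mm dia., 22 mm tall; origin at the centre of its underside. Leave alone.
- mount2: Polished ore mount lying by, black cylinder with a metal-coloured top, 30 mm dia., 22 mm tall; origin at the centre of its underside. Leave alone.
- specimen: Grey rock hand specimen lying by, about 60 x 45 x 42 mm; origin at the centre of its underside. Leave alone.

How it is judged:
On the way, in this order (a step that is already met when the one before it is completed fails the run):
1. the ring pushes the hook's gate open (value of joint gate above 0.4 rad and contact force between hanger and ring above 0.3 N and height (world z) of hanger above 0.03 m), for 0.05 s.
2. the ring is caught inside the hook and the gate has flicked shut (value of joint gate below 0.15 rad and x of ring_bar in the frame of hanger between -0.01 and 0.007 m and z of ring_bar in the frame of hanger between 0.108 and 0.13 m and y of ring_bar in the frame of hanger between -0.012 and 0.012 m), for 0.2 s.
At the end, for the whole second after the job is handed in: The hanger hangs from the ring alone, released and still (below 40 mm/s) within 0.25 rad of upright and clear of the bench by over 30 mm, the ring's bar in the bend of the hook (within 8 mm of its seat) and carrying it (over 1 N), the gate shut (below 0.15 rad) (all of step 2 and distance between ring_bar and hook_seat below 0.008 m and height (world z) of hanger above 0.03 m and angle between hanger's own z axis and vertical below 0.25 rad and linear speed of hanger below 0.04 m/s and contact force between hanger and ring above 1 N); the robot touches nothing.
It fails at once if the balance is overloaded (over 25 N between hanger and ring) (contact force between hanger and ring above 25 N).
It fails at once if the robot hits the balance hard (over 10 N) (contact force between any of the fingers, the arm and stand above 10 N).
It fails at once if an ore mount or the specimen is moved by more than 15 mm (distance of any of mount0, mount1, mount2, specimen from where it was at the start of the episode above 0.015 m).
It also fails if it takes over 51 s, if anything falls off the work surface, if the arm or the gripper's body presses on something with over 40 N, if the wrist force passes 120 N, or if a joint passes its speed limit or range.

## Working session

There is one attempt and no reset: what is moved stays moved. The work goes in short steps, Python scripts to look and compute and a tool call to move; the robot and the scene stay as the last step left them, time stands still between calls to the robot, and variables do not carry over. Pictures are saved under pics/ and viewed, and the job is handed in when it is done.

Besides the shell and the picture viewer there is one more tool, called after "Request:" by a JSON object that holds its "op" and its "data", one argument or row to a line. carry_out: Moves the arm, as the interface text tells. Its arguments: {"type":"object","properties":{"series":{"type":"string"}},"required":["series"]}

```bash
mkdir -p pics; python3 - <<'E'
from plant import readout, cams
import cv2,json,numpy as np
s=readout.sense()
for k,v in s.items(): print(k,np.round(v,4).tolist())
for n in ("side","top"):
    d=cams.get_image(n); cv2.imwrite(f"pics/{n}0.png",d["image"])
    print(n,d["fx"],d["fy"],d["cx"],d["cy"],np.round(d["R"],4).tolist(),np.round(d["t"],4).tolist())
    np.savez(f"{n}.npz",**{k:d[k] for k in("fx","fy","cx","cy","R","t")})
E
```

```text
t 0.0
joints [0.9717, 0.2635, -0.0489, 1.2594, -0.0, 1.4155]
dq [0.0007, -0.0006, -0.0003, -0.0, 0.0004, -0.0003]
tau [-0.0034, -63.763, 38.4571, 0.0138, -0.0003, -0.0001]
ee_pos [0.2253, 0.4739, 0.2478]
ee_rot [[0.9031, -0.0006, 0.4294], [-0.4294, -0.0009, 0.9031], [-0.0001, -1.0, -0.001]]
wrist_force [-0.5927, -0.5768, 0.7335]
moment [0.0043, -0.0141, 0.0133]
gripper_width 0.0855
side 394.022233423107 394.022233423107 250.00502440063138 194.55653176408 [[-0.704, -0.7102, -0.0104], [-0.386, 0.3948, -0.8337], [0.5962, -0.5829, -0.5521]] [0.3717, 0.3469, 0.5183]
top 349.791235769767 349.791235769767 254.82592900788129 195.3225832936976 [[-0.0238, -0.9996, 0.0151], [-0.9983, 0.0229, -0.0536], [0.0532, -0.0163, -0.9984]] [0.0206, 0.5247, 0.8566]
```

View pics/side0.png

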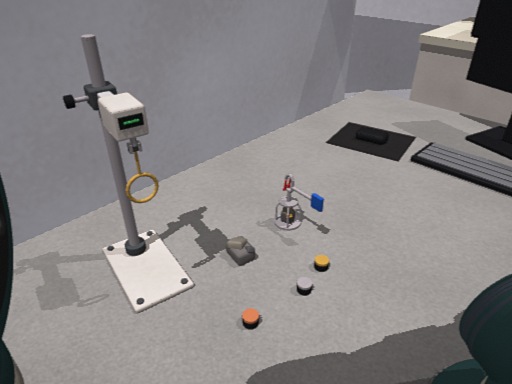

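View pics/top0.png

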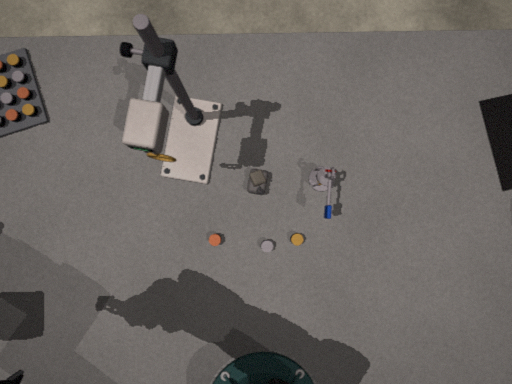

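```bash
cat > h.py <<'E'
import numpy as np,cv2
C={n:dict(np.load(f"{n}.npz")) for n in("side","top")}
def proj(n,X):
    c=C[n];X=np.atleast_2d(X);p=X@c["R"].T+c["t"]
    return np.c_[c["fx"]*p[:,0]/p[:,2]+c["cx"],c["fy"]*p[:,1]/p[:,2]+c["cy"]]
def ray(n,u,v):
    c=C[n];d=c["R"].T@np.array([(u-c["cx"])/c["fx"],(v-c["cy"])/c["fy"],1]);o=-c["R"].T@c["t"];return o,d
def atz(n,u,v,z):
    o,d=ray(n,u,v);return o+d*(z-o[2])/d[2]
def tri(ps):
    A=[];b=[]
    for n,u,v in ps:
        o,d=ray(n,u,v);d/=np.linalg.norm(d);P=np.eye(3)-np.outer(d,d);A.append(P);b.append(P@o)
    x=np.linalg.lstsq(np.vstack(A),np.hstack(b),rcond=None)[0];return x,[np.round(proj(n,x)[0]-[u,v],1) for n,u,v in ps]
def crop(src,out,u0,v0,u1,v1,k):
    im=cv2.imread(src)[v0:v1,u0:u1];cv2.imwrite(out,cv2.resize(im,None,fx=k,fy=k,interpolation=cv2.INTER_CUBIC))
E
python3 -c "
from h import *
print([-(c['R'].T@c['t']) for c in C.values()])"
```

```text
[array([0.08654549, 0.42913997, 0.57916434]), array([0.47866666, 0.02253505, 0.88307882])]
```

The side view shows the stand on the left, with the ring at about (142,187). The hanger is near (289,200), its blue handle at (317,202). In the top view the handle is at (328,212) and the ring is near (161,156). I'll enlarge both.

```bash
python3 -c "
from h import *
crop('pics/side0.png','pics/s_h.png',260,165,340,235,9)
crop('pics/side0.png','pics/s_r.png',90,85,190,185+25,5)
crop('pics/top0.png','pics/t_h.png',295,150,355,230,8)
crop('pics/top0.png','pics/t_r.png',110,80,230,190,5)
a=cv2.imread('pics/s_h.png');print(a.shape)
"
```

```text
(630, 720, 3)
```

View pics/s_h.png

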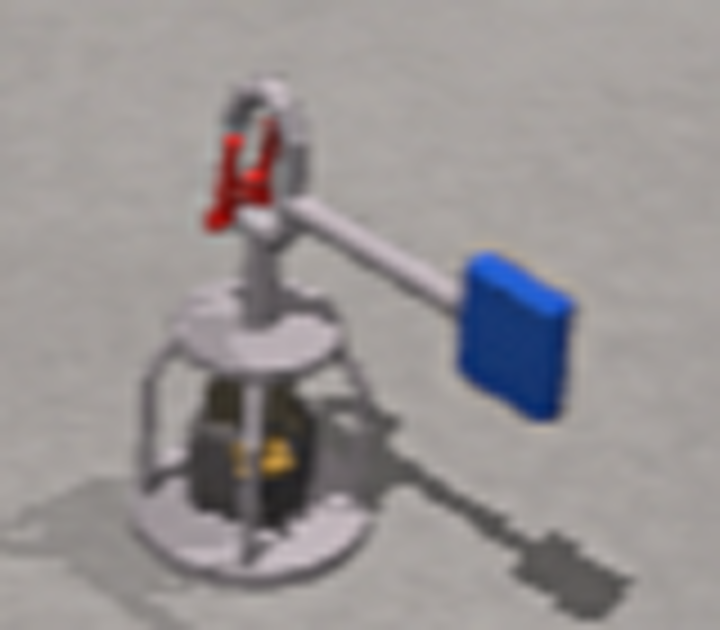

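View pics/s_r.png

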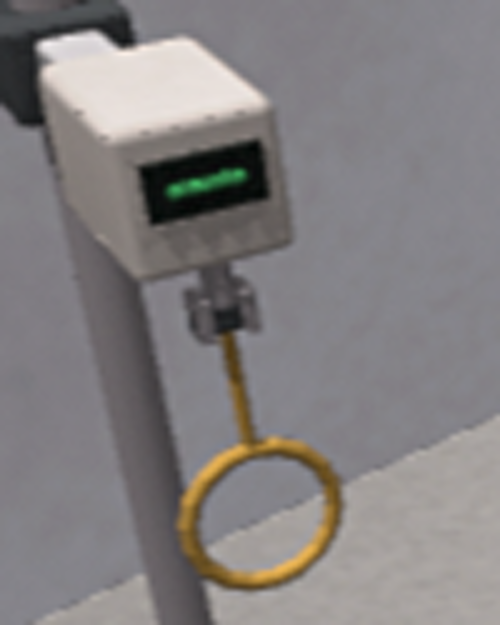

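View pics/t_h.png

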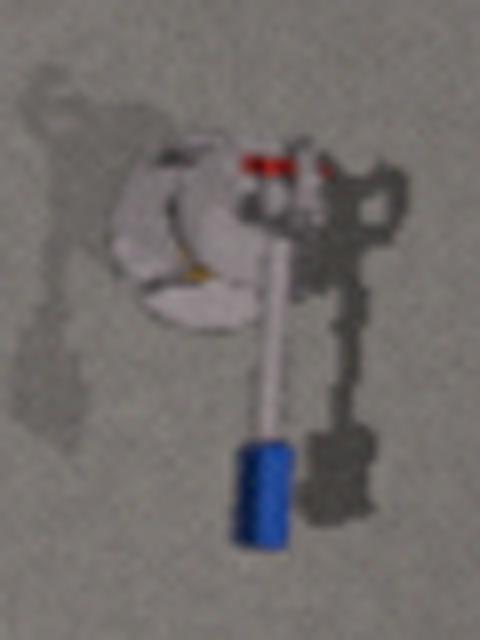

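View pics/t_r.png

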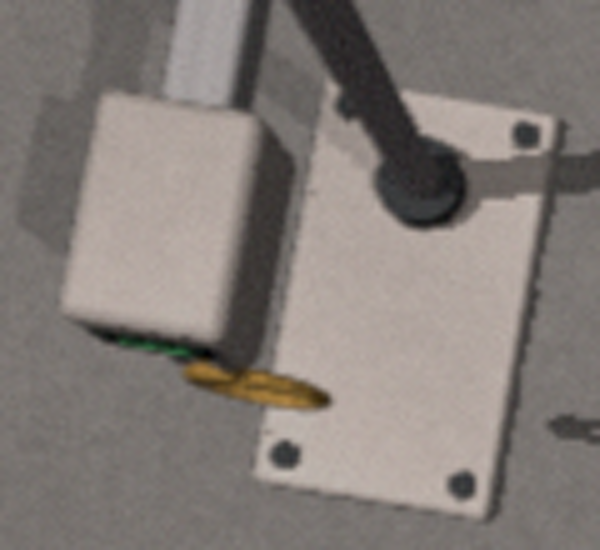

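```bash
cat > fit.py <<'E'
from h import *
from scipy.optimize import least_squares
def px(U,V,k,u0,v0): return ((U+.5)/k-.5+u0,(V+.5)/k-.5+v0)
def T(p,z,loc):
    c,s=np.cos(p[2]),np.sin(p[2]);l=np.atleast_2d(loc)/1000
    return np.c_[p[0]+c*l[:,0]-s*l[:,1],p[1]+s*l[:,0]+c*l[:,1],z+l[:,2]]
# stand: local pts mm
tr=lambda U,V:("top",*px(U,V,5,110,80))
S=[([-20,60,12],tr(255,478)),([-20,-60,12],tr(490,518)),([190,-60,12],tr(562,118)),([140,0,12],tr(425,190))]
SP=[([-20,60,12],(134,305)),([-20,-60,12],(191,286))]
def rs(p):
    r=[]
    for l,(n,u,v) in S: r+=list(proj(n,T(p,0,l))[0]-[u,v])
    return r
if __name__=="__main__":
    a=least_squares(rs,[.55,.2,0]);print("stand",a.x,np.round(a.fun,1))
    u,v=px(262,512,5,90,85);x,e=tri([("side",u,v),tr(258,386)]);print("ring centre",x,e, "bar z",x[2]-.024)
    print("stand->ring local",)
    c,s=np.cos(a.x[2]),np.sin(a.x[2]);d=x[:2]-a.x[:2];print(c*d[0]+s*d[1],-s*d[0]+c*d[1])
    # hanger
    sh=lambda U,V:("side",*px(U,V,9,260,165)); th=lambda U,V:("top",*px(U,V,8,295,150))
    H=[([-70,5,124-4],None)]
    # plate z: grasp pt 105, top edge 120, bottom 86
    H=[([-100,0,120],th(262,548)),([-70,0,120],th(268,442)),
       ([-85,0,103],sh(516,337)),([0,0,135.5],sh(262,80))]
    def rh(p):
        r=[]
        for l,(n,u,v) in H: r+=list(proj(n,T(p,0,l))[0]-[u,v])
        # foot ellipse extremes in side
        th_=np.linspace(0,2*np.pi,90);f=proj("side",T(p,0,np.c_[32*np.cos(th_),32*np.sin(th_),0*th_]))
        r+=[f[:,0].min()-px(133,0,9,260,165)[0],f[:,0].max()-px(378,0,9,260,165)[0],f[:,1].max()-px(0,583,9,260,165)[1]]
        return r
    b=least_squares(rh,[.5,-.15,0]);print("hanger",b.x,np.round(b.fun,1));print("handle",T(b.x,0,[-85,0,105]))
    np.save("st.npy",np.r_[a.x,x]);np.save("hg.npy",b.x)
E
python3 fit.py; python3 - <<'E'
import sys;sys.path.insert(0,'.')
from fit import *
st=np.load('st.npy');hg=np.load('hg.npy')
t=np.linspace(0,2*np.pi,60)
for n in("side","top"):
    im=cv2.imread(f"pics/{n}0.png");im=cv2.resize(im,None,fx=4,fy=4,interpolation=cv2.INTER_CUBIC)
    def dl(X,col,cl=True):
        p=((proj(n,X)+.5)*4-.5).round().astype(int);cv2.polylines(im,[p],cl,col,1)
    dl(T(st,0,[[-20,60,12],[-20,-60,12],[190,-60,12],[190,60,12]]),(0,255,0))
    zb=st[5]-.024
    dl(T(st,zb,np.c_[0*t,24*np.sin(t),24+24*np.cos(t)]),(255,0,255))
    dl(T(st,zb,[[-7,25,111],[-7,-25,111],[63,-25,111],[63,25,111]]),(0,255,0))
    dl(T(st,zb,[[-7,25,159],[-7,-25,159],[63,-25,159],[63,25,159]]),(0,255,0))
    dl(T(hg,0,np.c_[32*np.cos(t),32*np.sin(t),0*t]),(0,255,0))
    dl(T(hg,0,[[-100,0,120],[-70,0,120],[-70,0,86],[-100,0,86]]),(0,255,255))
    dl(T(hg,0,[[11,0,112.5],[9,0,125],[0,0,132],[-9.5,0,122],[-9.5,0,92],[9,0,92]]),(0,255,0),False)
    for k,(a,b,c,d) in {"h":(250,160,350,240) if n=="side" else (285,145,355,225),"r":(90,80,200,220) if n=="side" else (110,80,230,190)}.items():
        cv2.imwrite(f"pics/o_{n}_{k}.png",cv2.resize(im[b*4:d*4,a*4:c*4],None,fx=1.4,fy=1.4) if k=="h" else im[b*4:d*4,a*4:c*4])
a=[cv2.imread(f"pics/o_{n}_{k}.png") for n in("side","top") for k in "hr"]
def pad(l):
    H=max(x.shape[0] for x in l);o=np.hstack([cv2.copyMakeBorder(x,0,H-x.shape[0],0,0,0) for x in l]);return o
for i,(p,q) in enumerate([(0,2),(1,3)]):
    o=pad([a[p],a[q]]);k=min(1,800/o.shape[1],600/o.shape[0]);cv2.imwrite(f"pics/ov{i}.png",cv2.resize(o,None,fx=k,fy=k))
E
```

```text
stand [ 0.58755658  0.18053675 -0.19183171] [-0.6  0.5 -0.   0.6  0.1 -1.   0.5 -0.2]
ring centre [0.58683714 0.18125224 0.24472739] [array([-0.4, -0.1]), array([0.3, 0.2])] bar z 0.2207273890200556
stand->ring local
-0.000842659258112801 0.000565198388637283
hanger [ 0.56382646 -0.16189275 -0.14516219] [ 0.2  0.5  0.9  0.1 -1.2  0.5  1.2 -0.4 -0.4 -0.9  0.7]
handle [[ 0.47972045 -0.14959726  0.105     ]]
```

View pics/ov0.png

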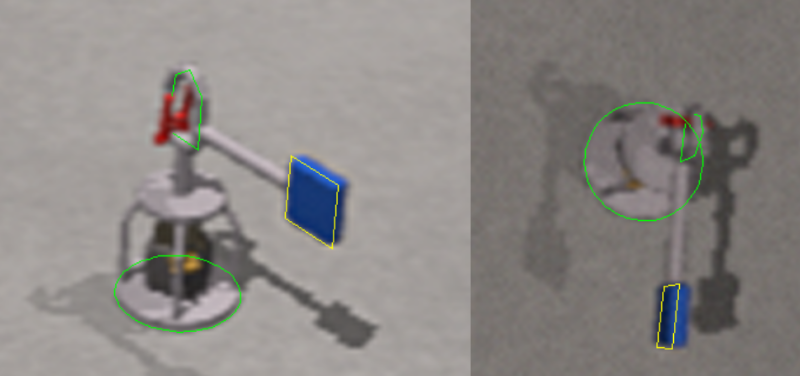

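View pics/ov1.png

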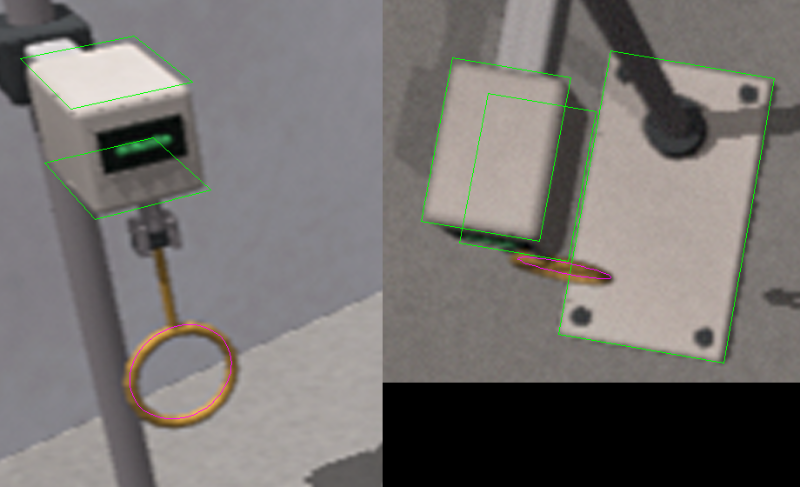

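Stand and ring overlays fit. The handle's top face is the brighter strip on the right, because the darker left strip is its +y side, so I'll refit the hanger's yaw.

```bash
python3 -c "
from h import *
crop('pics/top0.png','pics/t_h2.png',312,160,342,222,12)
im=cv2.imread('pics/top0.png')
for v in range(203,221): print(v,[ '%d/%d/%d'%tuple(im[v,u]) for u in range(322,335)])
"
```

```text
203 ['118/122/127', '113/117/123', '112/116/118', '111/114/119', '96/98/104', '113/112/122', '137/133/142', '119/116/125', '112/114/120', '112/116/121', '115/118/125', '111/114/120', '105/108/112']
204 ['114/118/123', '114/118/125', '113/116/123', '110/111/114', '97/97/103', '105/102/110', '122/116/126', '113/110/117', '105/104/110', '114/115/121', '111/116/121', '88/91/94', '67/72/76']
205 ['115/119/124', '116/121/126', '113/114/119', '91/84/86', '83/64/60', '90/67/62', '106/67/60', '107/61/47', '103/69/58', '108/100/98', '105/106/113', '84/86/90', '64/65/68']
206 ['118/122/127', '116/121/126', '96/92/88', '76/49/44', '78/42/28', '104/48/18', '140/71/34', '142/66/26', '142/69/36', '115/76/64', '109/103/106', '80/81/82', '64/64/69']
207 ['118/123/129', '120/124/126', '94/85/84', '74/45/37', '69/31/8', '108/49/22', '145/73/39', '152/74/32', '145/69/33', '115/76/64', '104/103/105', '83/86/90', '61/66/68']
208 ['117/121/126', '118/122/125', '97/88/86', '76/48/35', '67/27/5', '113/53/24', '143/70/29', '152/78/39', '143/71/38', '112/77/68', '107/105/109', '86/87/92', '64/67/71']
209 ['115
[... 1455 characters left out ...]
', '122/61/32', '141/68/31', '144/72/37', '120/70/52', '115/106/108', '112/116/121', '115/117/122', '111/114/119']
218 ['115/119/126', '113/117/122', '107/103/104', '91/80/81', '88/76/72', '100/72/66', '114/75/65', '124/76/64', '110/85/80', '111/108/112', '113/115/123', '110/116/119', '113/117/124']
219 ['117/121/122', '119/122/127', '123/125/129', '119/121/127', '118/120/127', '114/117/123', '107/112/119', '112/114/122', '118/122/125', '109/112/117', '113/119/121', '112/113/119', '110/115/121']
220 ['111/114/120', '114/121/125', '112/116/123', '125/129/134', '118/122/128', '117/121/127', '117/120/127', '115/119/124', '111/115/123', '112/115/122', '111/120/123', '108/111/116', '110/112/118']
```

View pics/t_h2.png

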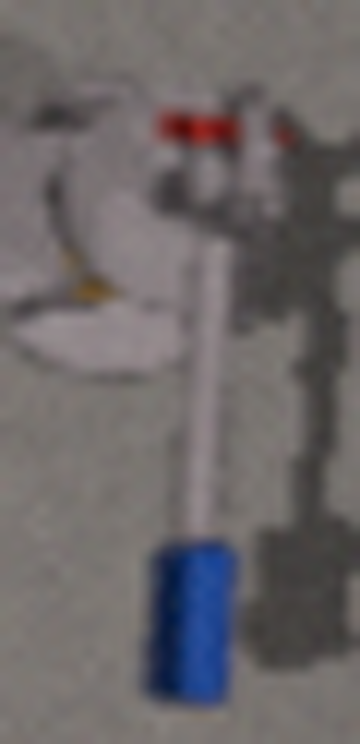

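```bash
cat > fit2.py <<'E'
from fit import *
sh=lambda U,V:("side",*px(U,V,9,260,165))
H=[([-100,0,120],("top",328.6,217.7)),([-70,0,120],("top",329.05,205.3)),
   ([-100,0,103],None)]
# side corners of +y? visible plate face and top
H=[([-100,0,120],("top",328.6,217.7)),([-70,0,120],("top",329.05,205.3)),
   ([-85,0,103],sh(517,337)),([0,0,135.5],sh(262,80))]
AR=[("top",329.0,179.5),("top",327.5,204.5),sh(310,212),sh(455,293)]
t_=np.linspace(0,2*np.pi,180)
def rh(p):
    r=[]
    for l,(n,u,v) in H: r+=list(proj(n,T(p,0,l))[0]-[u,v])
    for n,u,v in AR:
        a,b=proj(n,T(p,0,[[-70,0,p[3]*1000],[-10,0,p[3]*1000]]));d=(b-a)/np.linalg.norm(b-a);e=np.array([u,v])-a
        r.append((d[0]*e[1]-d[1]*e[0]))
    f=proj("side",T(p,0,np.c_[32*np.cos(t_),32*np.sin(t_),0*t_]))
    r+=[f[:,0].min()-px(133,0,9,260,165)[0],f[:,0].max()-px(378,0,9,260,165)[0],f[:,1].max()-px(0,583,9,260,165)[1]]
    return r
b=least_squares(rh,[.5,-.15,0,.1],loss="soft_l1");print("hanger",b.x,np.round(b.fun,1));print("handle",T(b.x,0,[-85,0,105]))
np.save("hg.npy",b.x)
im0={n:cv2.resize(cv2.imread(f"pics/{n}0.png"),None,fx=6,fy=6,interpolation=cv2.INTER_CUBIC) for n in C}
o=[]
for n,(a,bb,c,d) in {"side":(260,165,335,235),"top":(295,150,350,220)}.items():
    im=im0[n]
    def dl(X,col,cl=True):
        p=((proj(n,X)+.5)*6-.5).round().astype(int);cv2.polylines(im,[p],cl,col,1)
    hg=b.x
    dl(T(hg,0,np.c_[32*np.cos(t_),32*np.sin(t_),0*t_]),(0,255,0))
    for y in(-5,5):dl(T(hg,0,[[-100,y,120],[-70,y,120],[-70,y,86],[-100,y,86]]),(0,255,255))
    dl(T(hg,0,[[-70,0,hg[3]*1000],[-9,0,hg[3]*1000]]),(0,255,255),False)
    dl(T(hg,0,[[11,0,112.5],[9,0,125],[0,0,132],[-9.5,0,122],[-9.5,0,92],[9,0,92]]),(0,255,0),False)
    o.append(im[bb*6:d*6,a*6:c*6])
cv2.imwrite("pics/ovh.png",np.hstack(o))
E
python3 fit2.py
```

```text
hanger [ 0.56377313 -0.16045969 -0.10932939  0.10516972] [-0.1  1.1  0.4 -0.2 -0.7  0.2  0.8 -0.1 -0.9 -0.5 -0.1  0.4 -0.8 -1.3
  1. ]
handle [[ 0.47928062 -0.1511852   0.105     ]]
```

View pics/ovh.png

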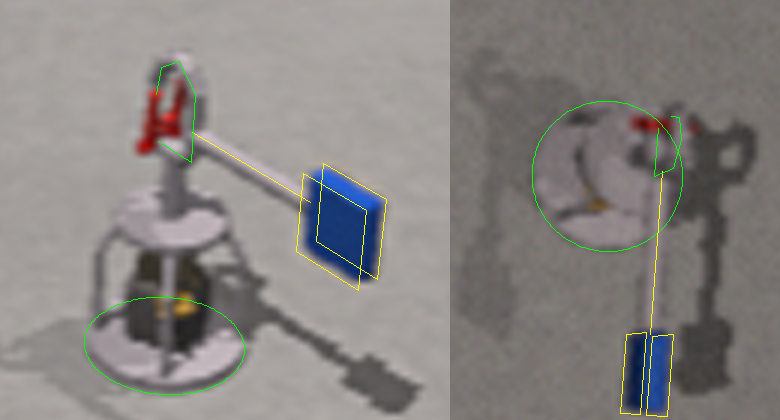

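```bash
cat > plan.py <<'E'
from fit import *
from scipy.spatial.transform import Rotation as Ro
def Rt(psi,a):
    B=np.array([[1,0,0],[0,0,1],[0,-1,0.]]) # cols: x=hx,y=-z,z=hy
    return Ro.from_euler("z",psi).as_matrix()@Ro.from_euler("y",-a).as_matrix()@B
E
python3 - <<'E'
from plan import *
from plant import readout
s=readout.sense();R0=np.array(s["ee_rot"]);p0=np.array(s["ee_pos"])
R=Rt(-.115,.61);print(R)
G=np.array([.4793,-.1512,.105])
print("turn",Ro.from_matrix(R@R0.T).as_rotvec())
for d in(-.09,.002):print(d,G+d*R[:,1],G+d*R[:,1]-p0)
E
```

```text
[[ 0.81423407  0.56908355  0.11474669]
 [-0.0940519  -0.06573464  0.99339478]
 [ 0.57286746 -0.81964802  0.        ]]
turn [-0.16811555 -0.58933975  0.31878508]
-0.09 [ 0.42808248 -0.14528388  0.17876832] [ 0.20277719 -0.61923007 -0.06910109]
0.002 [ 0.48043817 -0.15133147  0.1033607 ] [ 0.25513287 -0.62527766 -0.1445087 ]
```

Request:
{"op": "carry_out", "data": {
  "series": "0.0854 0.01 -0.04 0 0 0 0; 0.0854 0.02 -0.08 0 0 0 0; 0.0854 0.04 -0.12 0 0 0 0.1; 0.0854 0.05 -0.155 0 0 0 0.2; 0.0854 0.065 -0.195 0 -0.03 -0.1 0.3; 0.0854 0.08 -0.235 0 -0.06 -0.2 0.31; 0.0854 0.09 -0.275 0 -0.09 -0.3 0.31; 0.0854 0.1 -0.31 0 -0.12 -0.4 0.32; 0.0854 0.115 -0.35 0 -0.15 -0.5 0.32; 0.0854 0.13 -0.39 0 -0.168 -0.589 0.319; 0.0854 0.14 -0.425 0 -0.168 -0.589 0.319; 0.0854 0.155 -0.465 0 -0.168 -0.589 0.319"
}}

```text
t: 1.1
ee_pos: [0.3647, 0.053, 0.2473]
ee_rot: [[0.817, 0.565, 0.114], [-0.095, -0.063, 0.994], [0.568, -0.823, 0.002]]
wrist_force: [1.3, 0.9, -0.5]
gripper_width: 0.0855
```

```bash
python3 - <<'E'
from plan import *
from plant import readout
s=readout.sense();R0=np.array(s["ee_rot"]);p0=np.array(s["ee_pos"])
print(np.round(s["joints"],3),p0,R0.round(3))
R=Rt(-.115,.61)
print("turn err",Ro.from_matrix(R@R0.T).as_rotvec())
G=np.array([.4793,-.1512,.105])
for d in(-.09,.002):print(d,G+d*R[:,1]-p0)
E
```

```text
[-0.053 -0.399 -0.842  0.524 -0.033  0.051] [0.36465986 0.05300181 0.24727854] [[ 0.817  0.565  0.114]
 [-0.095 -0.063  0.994]
 [ 0.568 -0.823  0.002]]
turn err [-0.00247829 -0.00507528 -0.00109358]
-0.09 [ 0.06342262 -0.19828569 -0.06851022]
0.002 [ 0.11577831 -0.20433328 -0.14391784]
```

Request:
{"op": "carry_out", "data": {
  "series": "0.0854 0.01 -0.04 0 0 0 0; 0.0854 0.022 -0.078 -0.01 0 0 0; 0.0854 0.035 -0.115 -0.03 0 0 0; 0.0854 0.045 -0.145 -0.05 0 0 0; 0.0854 0.048 -0.154 -0.069 0 0 0; 0.0854 0.048 -0.154 -0.069 0 0 0; 0.0854 0.048 -0.154 -0.069 0 0 0"
}}

```text
t: 1.68
ee_pos: [0.4134, -0.1021, 0.1763]
ee_rot: [[0.82, 0.56, 0.118], [-0.1, -0.063, 0.993], [0.564, -0.826, 0.004]]
wrist_force: [-0.9, 0.3, 0.6]
gripper_width: 0.0851
```

```bash
python3 - <<'E'
from plan import *
from plant import readout,cams
s=readout.sense();R0=np.array(s["ee_rot"]);p0=np.array(s["ee_pos"])
R=Rt(-.115,.61)
print(s["t"],s["wrist_force"],p0,"turn err",Ro.from_matrix(R@R0.T).as_rotvec())
G=np.array([.4793,-.1512,.105])
for d in(-.09,.002):print(d,G+d*R[:,1]-p0)
i=[cams.get_image(n)["image"] for n in("side","top")]
cv2.imwrite("pics/pre.png",np.hstack([cv2.resize(i[0][130:270,230:370],(400,400)),cv2.resize(i[1][130:270,240:380],(400,400))]))
E
```

```text
1.6833 [-0.90751213  0.33159378  0.60310579] [ 0.41338341 -0.10214178  0.17628217] turn err [-0.00513285 -0.010695    0.00345716]
-0.09 [ 0.01469907 -0.0431421   0.00248615]
0.002 [ 0.06705475 -0.04918969 -0.07292146]
```

View pics/pre.png

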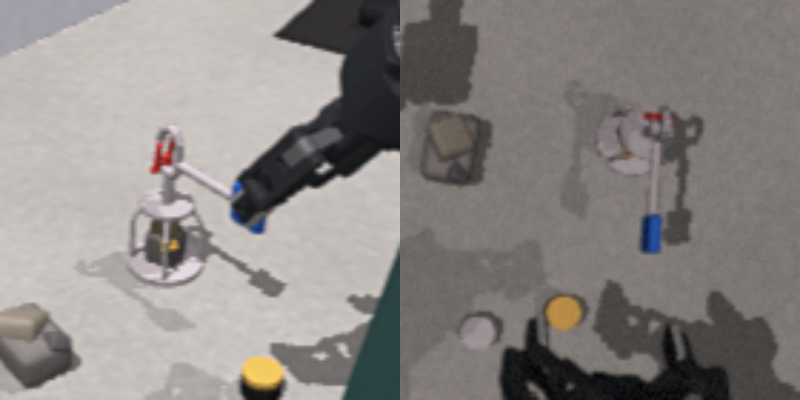

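Request:
{"op": "carry_out", "data": {
  "series": "0.0854 0 0 0 0 0 0; 0.0854 0 0 0 0 0 0"
}}

```text
t: 1.95
ee_pos: [0.414, -0.0991, 0.1795]
ee_rot: [[0.818, 0.564, 0.113], [-0.094, -0.063, 0.994], [0.568, -0.823, 0.002]]
wrist_force: [1.0, 0.5, 0.4]
gripper_width: 0.0853
```

Request:
{"op": "carry_out", "data": {
  "series": "0.0854 0.007 -0.023 0 0 0 0; 0.0854 0.014 -0.046 0 0 0 0; 0.0854 0.014 -0.046 0 0 0 0; 0.0854 0.014 -0.046 0 0 0 0; 0.0854 0.014 -0.046 0 0 0 0"
}}

```text
t: 2.37
ee_pos: [0.4277, -0.145, 0.1789]
ee_rot: [[0.818, 0.563, 0.113], [-0.095, -0.062, 0.994], [0.567, -0.824, 0.002]]
wrist_force: [-0.2, 0.5, 0.4]
gripper_width: 0.0856
```

```bash
python3 - <<'E'
from plan import *
from plant import readout,cams
s=readout.sense();R0=np.array(s["ee_rot"]);p0=np.array(s["ee_pos"])
R=Rt(-.115,.61)
print(s["t"],s["wrist_force"],p0,"turn err",Ro.from_matrix(R@R0.T).as_rotvec())
G=np.array([.4793,-.1512,.105])
for d in(-.09,.002):print(d,G+d*R[:,1]-p0)
i=[cams.get_image(n)["image"] for n in("side","top")]
cv2.imwrite("pics/pre2.png",np.hstack([cv2.resize(i[0][130:270,230:370],(400,400)),cv2.resize(i[1][130:270,240:380],(400,400))]))
E
```

```text
2.3667 [-0.22103449  0.52576544  0.39094846] [ 0.42774801 -0.1450417   0.17890463] turn err [-0.00319926 -0.00723603 -0.00134106]
-0.09 [ 0.00033447 -0.00024218 -0.00013631]
0.002 [ 0.05269016 -0.00628977 -0.07554393]
```

View pics/pre2.png

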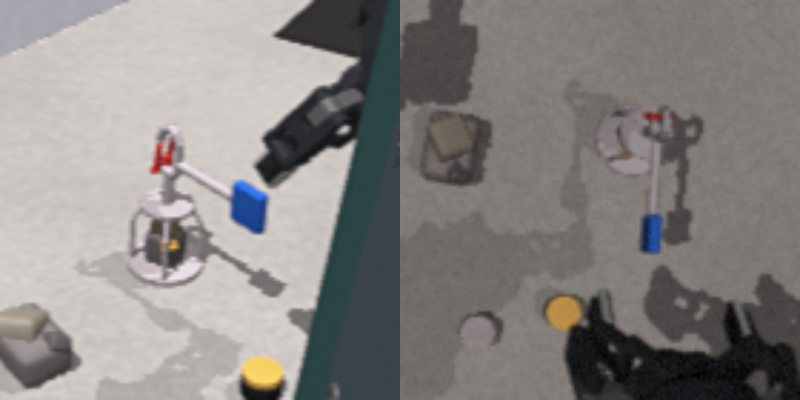

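```bash
python3 - <<'E'
from plan import *
p=np.array([.4277,-.145,.1789]);R=Rt(-.115,.61)
for w in(-.0427,0,.0427):
    for d in (.004,0.0):print(w,d,(proj("top",p+d*R[:,1]+w*R[:,2])[0]-[240,130])*400/140+[400,0])
i=cv2.imread("pics/pre2.png")[260:400,550:790];cv2.imwrite("pics/pre2z.png",cv2.resize(i,None,fx=3.3,fy=3.3))
E
```

```text
-0.0427 0.004 [726.13551241 309.06060403]
-0.0427 0.0 [727.28032288 312.63908378]
0 0.004 [666.16506114 303.59309601]
0 0.0 [667.02066511 307.14734423]
0.0427 0.004 [606.12119506 298.11889475]
0.0427 0.0 [606.68688164 301.64884927]
```

View pics/pre2z.png

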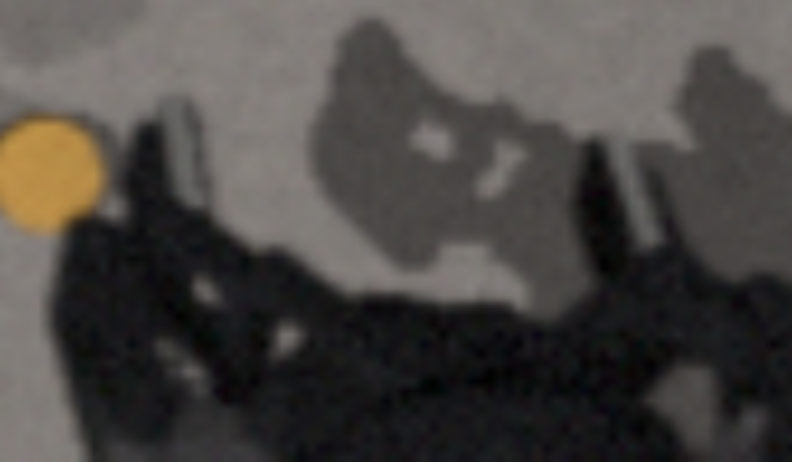

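Request:
{"op": "carry_out", "data": {
  "series": "0.0854 0.013 -0.0015 -0.019 0 0 0; 0.0854 0.026 -0.003 -0.038 0 0 0; 0.0854 0.04 -0.005 -0.057 0 0 0; 0.0854 0.0527 -0.0063 -0.0755 0 0 0; 0.0854 0.0527 -0.0063 -0.0755 0 0 0; 0.0854 0.0527 -0.0063 -0.0755 0 0 0"
}}

```text
t: 2.97
ee_pos: [0.48, -0.151, 0.1025]
ee_rot: [[0.82, 0.561, 0.113], [-0.095, -0.061, 0.994], [0.565, -0.825, 0.004]]
wrist_force: [-0.6, -0.1, 0.5]
gripper_width: 0.0854
```

```bash
python3 - <<'E'
from plan import *
from plant import readout,cams
s=readout.sense();R0=np.array(s["ee_rot"]);p0=np.array(s["ee_pos"])
print(s["t"],s["wrist_force"],p0)
i=[cams.get_image(n)["image"] for n in("side","top")]
cv2.imwrite("pics/gr.png",np.hstack([cv2.resize(i[0][150:240,260:350],(400,400)),cv2.resize(i[1][150:240,285:375],(400,400))]))
E
```

```text
2.9667 [-0.56474321 -0.08249066  0.51442872] [ 0.48004485 -0.15102482  0.10250485]
```

View pics/gr.png

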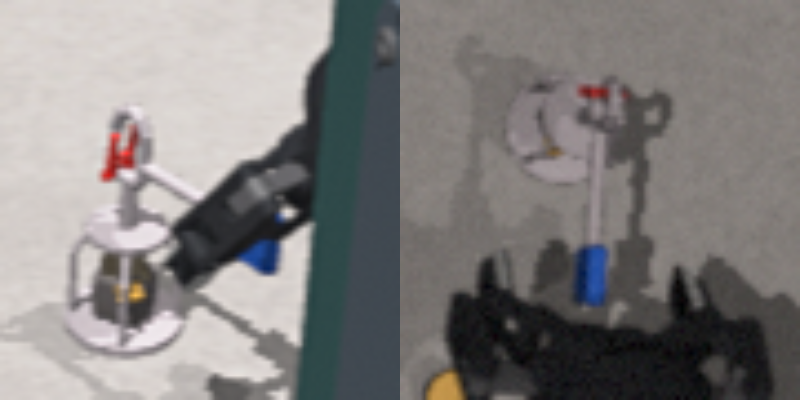

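The jaws straddle the plate, with the fingers centred at about x=588 and the plate at 591 in the crop. Closing now.

Request:
{"op": "carry_out", "data": {
  "series": "0 0 0 0 0 0 0; 0 0 0 0 0 0 0; 0 0 0 0 0 0 0; 0 0 0 0 0 0 0; 0 0 0 0 0 0 0; 0 0 0 0 0 0 0; 0 0 0 0 0 0 0; 0 0 0 0 0 0 0; 0 0 0 0 0 0 0; 0 0 0 0 0 0 0; 0 0 0 0 0 0 0; 0 0 0 0 0 0 0"
}}

```text
t: 4.07
ee_pos: [0.4807, -0.1523, 0.1034]
ee_rot: [[0.818, 0.563, 0.114], [-0.095, -0.063, 0.993], [0.567, -0.824, 0.002]]
wrist_force: [-3.4, 1.4, 5.3]
gripper_width: 0.0095
```

Request:
{"op": "carry_out", "data": {
  "series": "0 0 0 0.01 0 0 0; 0 0 0 0.02 0 0 0; 0 0 0 0.04 0 0 0; 0 0 0 0.06 0 0 0; 0 0 0 0.06 0 0 0; 0 0 0 0.06 0 0 0"
}}

```text
t: 4.57
ee_pos: [0.4807, -0.1525, 0.1635]
ee_rot: [[0.818, 0.564, 0.114], [-0.095, -0.064, 0.993], [0.567, -0.823, 0.002]]
wrist_force: [0.1, 0.4, -2.1]
gripper_width: 0.0089
```

```bash
python3 - <<'E'
from plan import *
from plant import readout,cams
s=readout.sense();R0=np.array(s["ee_rot"]);p0=np.array(s["ee_pos"])
print(s["t"],s["wrist_force"],s["moment"],p0,R0.round(4),s["gripper_width"])
i=[cams.get_image(n)["image"] for n in("side","top")]
for k,n in enumerate(("side","top")):cv2.imwrite(f"pics/{n}_l.png",i[k])
cv2.imwrite("pics/lift.png",np.hstack([cv2.resize(i[0][110:230,240:360],(400,400)),cv2.resize(i[1][130:250,285:405],(400,400))]))
E
```

```text
4.5667 [ 0.13165242  0.43858651 -2.12634017] [0.13678655 0.94650791 0.02025202] [ 0.480741   -0.15245171  0.16347788] [[ 0.818   0.5637  0.1144]
 [-0.095  -0.0636  0.9934]
 [ 0.5673 -0.8235  0.0015]] 0.008922712183275863
```

View pics/lift.png

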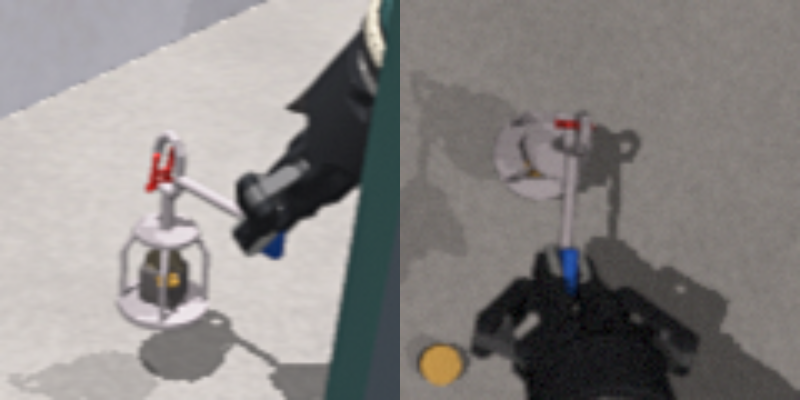

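Lifted cleanly: the hanger is upright and the wrist force shows about 2.5 N of load. Next I raise it and carry it to a standoff in front of the ring, turning it to the stand's yaw.

Request:
{"op": "carry_out", "data": {
  "series": "0 0 0.005 0.02 0 0 0; 0 -0.01 0.02 0.04 0 0 0; 0 -0.02 0.045 0.057 0 0 0; 0 -0.03 0.075 0.057 0 0 -0.02; 0 -0.04 0.105 0.057 0 0 -0.04; 0 -0.05 0.135 0.057 0 0 -0.06; 0 -0.055 0.165 0.057 0 0 -0.076; 0 -0.055 0.195 0.057 0 0 -0.076; 0 -0.055 0.225 0.057 0 0 -0.076; 0 -0.055 0.25 0.057 0 0 -0.076; 0 -0.055 0.27 0.057 0 0 -0.076; 0 -0.055 0.27 0.057 0 0 -0.076"
}}

```text
t: 5.67
ee_pos: [0.425, 0.1208, 0.2185]
ee_rot: [[0.811, 0.555, 0.185], [-0.154, -0.103, 0.983], [0.564, -0.825, 0.002]]
wrist_force: [-0.0, -0.8, -1.8]
gripper_width: 0.0093
```

Request:
{"op": "carry_out", "data": {
  "series": "0 0 0 0 0 0 0; 0 0 0 0 0 0 0"
}}

```text
t: 5.83
ee_pos: [0.4251, 0.1174, 0.219]
ee_rot: [[0.81, 0.555, 0.189], [-0.157, -0.106, 0.982], [0.565, -0.825, 0.001]]
wrist_force: [-0.2, 0.0, -2.2]
gripper_width: 0.0096
```

```bash
cat > st.py <<'E'
from plan import *
from plant import readout,cams
import sys
s=readout.sense();R0=np.array(s["ee_rot"]);p0=np.array(s["ee_pos"])
print(s["t"],"F",np.round(s["wrist_force"],2),"M",np.round(s["moment"],3),p0.round(4),"yaw",np.arctan2(R0[1,0],R0[0,0]).round(4),"lean",np.arcsin(R0[2,0]).round(4),"roll",R0[2,2].round(4),s["gripper_width"])
print(np.round(s["joints"],3))
if len(sys.argv)>1:
    i=[cams.get_image(n)["image"] for n in("side","top")]
    for k,n in enumerate(("side","top")):cv2.imwrite(f"pics/{n}_{sys.argv[1]}.png",i[k])
    cv2.imwrite(f"pics/both_{sys.argv[1]}.png",np.hstack([i[0],i[1]])[:, :, :] if 0 else cv2.resize(np.hstack(i),(800,300)))
E
python3 st.py a
```

```text
5.8333 F [-0.17  0.04 -2.24] M [ 0.156  0.83  -0.045] [0.4251 0.1174 0.219 ] yaw -0.1911 lean 0.6004 roll 0.0014 0.009629509781502245
[ 0.223 -0.178 -0.797  0.391 -0.227  0.347]
```

View pics/both_a.png

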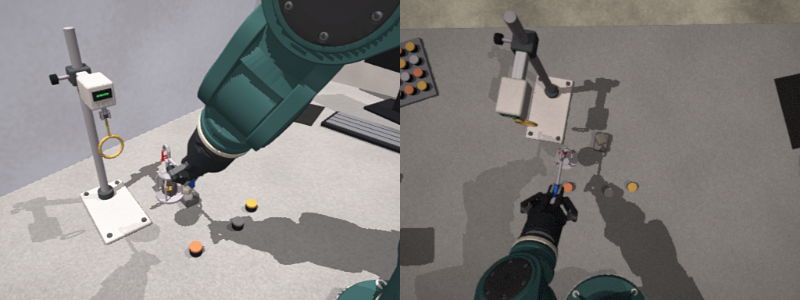

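Request:
{"op": "carry_out", "data": {
  "series": "0 0 0.025 0.001 0 0 0; 0 0 0.05 0.002 0 0 0; 0 0 0.075 0.002 0 0 0; 0 0.01 0.089 0.002 0 0 0; 0 0.02 0.089 0.002 0 0 0; 0 0.031 0.089 0.002 0 0 0; 0 0.031 0.089 0.002 0 0 0; 0 0.031 0.089 0.002 0 0 0; 0 0.031 0.089 0.002 0 0 0"
}}

```text
t: 6.68
ee_pos: [0.4564, 0.2055, 0.2219]
ee_rot: [[0.809, 0.556, 0.191], [-0.159, -0.107, 0.982], [0.566, -0.824, 0.002]]
wrist_force: [0.2, -0.9, -1.9]
gripper_width: 0.0092
```

```bash
python3 st.py b; python3 - <<'E'
from h import *
crop('pics/side_b.png','pics/sb.png',95,130,195,230,6)
crop('pics/top_b.png','pics/tb.png',110,110,220,210,6)
E
```

```text
6.6833 F [ 0.24 -0.87 -1.92] M [ 0.202  0.952 -0.031] [0.4564 0.2055 0.2219] yaw -0.1936 lean 0.6018 roll 0.0019 0.009174149916865744
[ 0.44  -0.033 -0.659  0.437 -0.34   0.544]
```

View pics/sb.png

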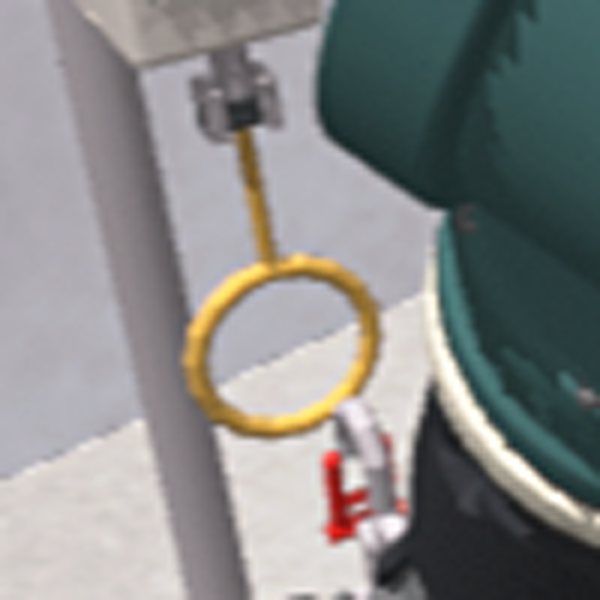

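View pics/tb.png

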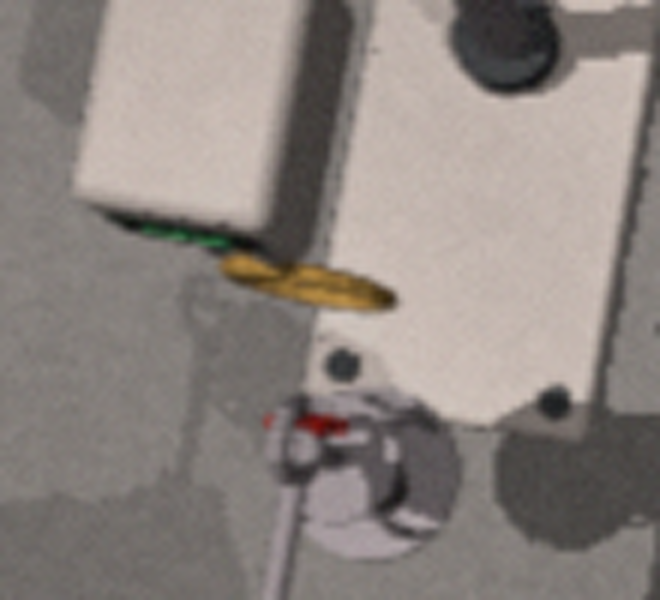

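```bash
cat > ov.py <<'E'
import sys
from plan import *
def overlay(tag,tcp,yaw,out,k=6):
    hg=[tcp[0]+.0834*np.cos(yaw),tcp[1]+.0834*np.sin(yaw),yaw];hz=tcp[2]-.1034
    st=[.5872,.1809,-.192];zb=.2207;t=np.linspace(0,2*np.pi,80);o=[]
    for n,(a,b,c,d) in {"side":(105,140,185,240),"top":(125,120,205,220)}.items():
        im=cv2.resize(cv2.imread(f"pics/{n}_{tag}.png"),None,fx=k,fy=k,interpolation=cv2.INTER_CUBIC)
        def dl(X,col,cl=True):
            p=((proj(n,X)+.5)*k-.5).round().astype(int);cv2.polylines(im,[p],cl,col,1)
        for r in(21,27):dl(T(st,zb,np.c_[0*t,r*np.sin(t),24+r*np.cos(t)]),(255,0,255))
        dl(T(hg,hz,[[11,0,112.5],[9,0,125],[0,0,132],[-9.5,0,122],[-9.5,0,92],[9,0,92]]),(0,255,0),False)
        dl(T(hg,hz,[[9,7,93],[11,7,117]]),(0,255,255),False);dl(T(hg,hz,[[9,-7,93],[11,-7,117]]),(0,255,255),False)
        dl(T(hg,hz,np.c_[32*np.cos(t),32*np.sin(t),0*t]),(0,255,0))
        dl(T(hg,hz,[[-70,0,105],[-10,0,105]]),(0,255,255),False)
        o.append(im[b*k:d*k,a*k:c*k])
    o=np.hstack(o);f=min(1,800/o.shape[1]);cv2.imwrite(out,cv2.resize(o,None,fx=f,fy=f,interpolation=cv2.INTER_AREA))
    print("mouth local in stand:", hg[:2])
if __name__=="__main__":
    overlay(sys.argv[1],[float(x) for x in sys.argv[2:5]],float(sys.argv[5]),sys.argv[6])
E
python3 ov.py b .4564 .2055 .2219 -.1936 pics/ovb.png
```

```text
mouth local in stand: [np.float64(0.5382419196306913), np.float64(0.18945443390953573)]
```

View pics/ovb.png

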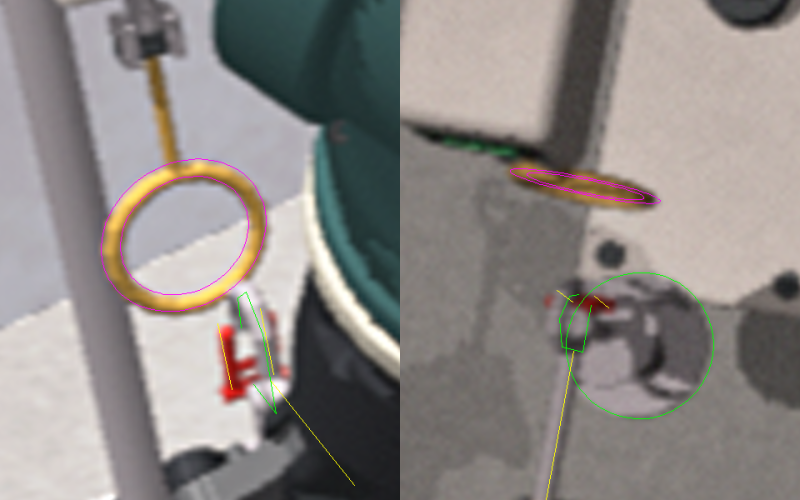

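Hook and ring line up within about 1–2 mm: the side overlay shows the hook top near (237,290), and in the top view the gate at (580,300) lies straight ahead of the ring. Advancing towards the ring.

Request:
{"op": "carry_out", "data": {
  "series": "0 0.01 -0.002 0 0 0 0; 0 0.02 -0.004 0 0 0 0; 0 0.029 -0.0055 0 0 0 0; 0 0.034 -0.0065 0 0 0 0; 0 0.034 -0.0065 0 0 0 0; 0 0.034 -0.0065 0 0 0 0"
}}

```text
t: 7.28
ee_pos: [0.4908, 0.2, 0.2219]
ee_rot: [[0.809, 0.556, 0.19], [-0.158, -0.106, 0.982], [0.566, -0.824, 0.002]]
wrist_force: [-0.5, 0.3, -1.6]
gripper_width: 0.009
```

```bash
python3 st.py c; python3 ov.py c .4895 .1992 .2219 -.1936 pics/ovc.png
```

```text
7.2833 F [-0.55  0.27 -1.57] M [0.139 0.911 0.009] [0.4908 0.2    0.2219] yaw -0.1925 lean 0.6018 roll 0.002 0.009045597961983943
[ 0.391  0.008 -0.622  0.418 -0.315  0.498]
mouth local in stand: [np.float64(0.5713419196306914), np.float64(0.18315443390953573)]
```

View pics/ovc.png

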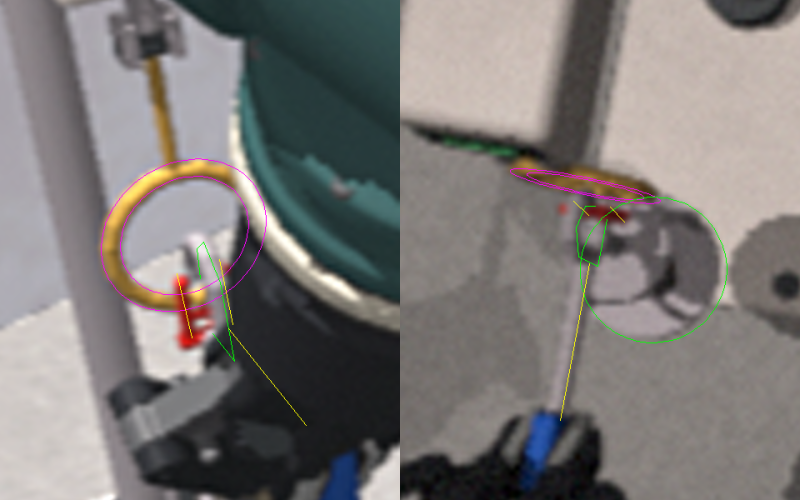

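Request:
{"op": "carry_out", "data": {
  "series": "0 0.003 -0.0006 0 0 0 0; 0 0.006 -0.0012 0 0 0 0; 0 0.008 -0.0015 0 0 0 0; 0 0.008 -0.0015 0 0 0 0"
}}

```text
t: 7.72
ee_pos: [0.4991, 0.1987, 0.2223]
ee_rot: [[0.809, 0.557, 0.189], [-0.157, -0.105, 0.982], [0.567, -0.824, 0.002]]
wrist_force: [-0.2, -0.6, -2.7]
gripper_width: 0.0092
```

Request:
{"op": "carry_out", "data": {
  "series": "0 0.003 -0.0006 0 0 0 0; 0 0.005 -0.001 0 0 0 0; 0 0.005 -0.001 0 0 0 0"
}}

```text
t: 7.97
ee_pos: [0.5038, 0.1977, 0.222]
ee_rot: [[0.809, 0.556, 0.189], [-0.157, -0.105, 0.982], [0.566, -0.824, 0.002]]
wrist_force: [-2.7, 0.8, -2.7]
gripper_width: 0.009
```

Request:
{"op": "carry_out", "data": {
  "series": "0 0.003 -0.0006 0 0 0 0; 0 0.005 -0.001 0 0 0 0; 0 0.005 -0.001 0 0 0 0"
}}

```text
t: 8.22
ee_pos: [0.509, 0.1966, 0.2221]
ee_rot: [[0.809, 0.557, 0.19], [-0.157, -0.106, 0.982], [0.566, -0.824, 0.002]]
wrist_force: [-2.2, 0.5, -4.7]
gripper_width: 0.0094
```

```bash
python3 st.py d; python3 ov.py d .5083 .1956 .2219 -.1936 pics/ovd.png
```

```text
8.2167 F [-2.19  0.52 -4.7 ] M [ 0.248  1.33  -0.028] [0.509  0.1966 0.2221] yaw -0.1923 lean 0.6022 roll 0.0023 0.009358123490253112
[ 0.366  0.03  -0.601  0.411 -0.303  0.475]
mouth local in stand: [np.float64(0.5901419196306913), np.float64(0.17955443390953574)]
```

View pics/ovd.png

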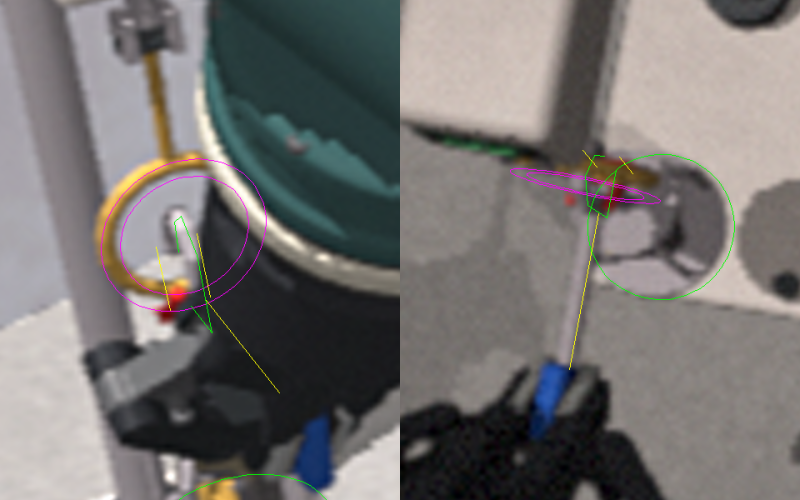

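```bash
python3 - <<'E'
from h import *
crop('pics/side_d.png','pics/sd.png',118,165,158,215,14)
crop('pics/top_d.png','pics/td.png',140,135,190,185,11)
E
```

```text
(no output)
```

View pics/sd.png

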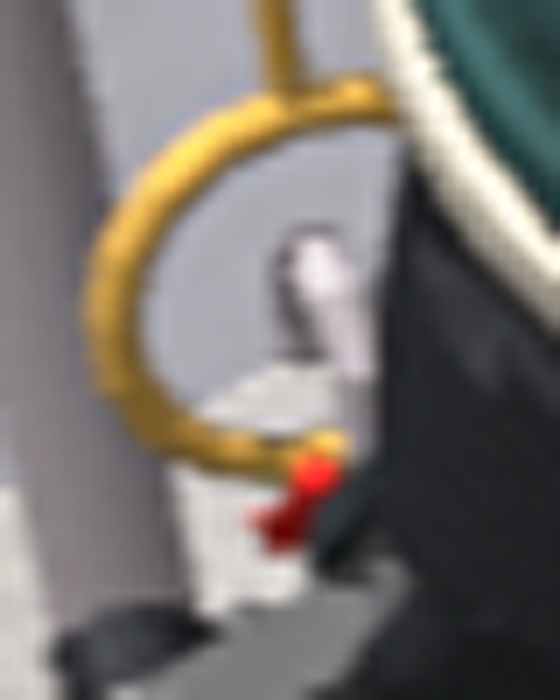

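View pics/td.png

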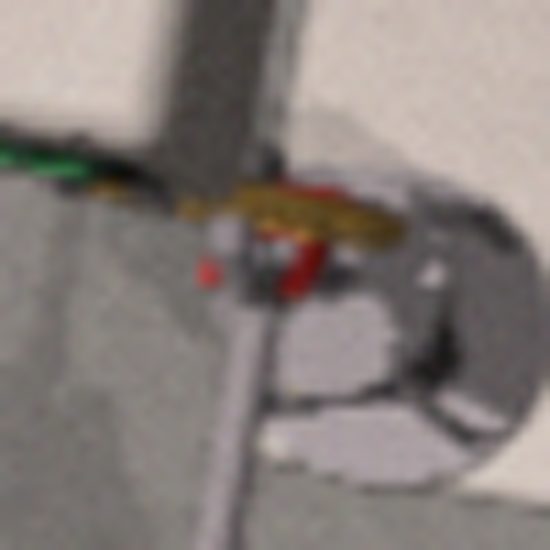

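The gate has swung well inward (its red tip is next to the spine in the side crop) and the force is low. I'll go on in small steps until the bar meets the spine.

Request:
{"op": "carry_out", "data": {
  "series": "0 0.002 -0.0004 0 0 0 0; 0 0.002 -0.0004 0 0 0 0"
}}

```text
t: 8.48
ee_pos: [0.5109, 0.1963, 0.2222]
ee_rot: [[0.809, 0.557, 0.189], [-0.157, -0.105, 0.982], [0.567, -0.824, 0.002]]
wrist_force: [-2.2, -0.5, -3.0]
gripper_width: 0.0094
```

```bash
python3 st.py e; python3 - <<'E'
from h import *
crop('pics/side_e.png','pics/se.png',118,165,158,215,10)
E
```

```text
8.4833 F [-2.16 -0.48 -3.02] M [ 0.248  1.354 -0.015] [0.5109 0.1963 0.2222] yaw -0.1921 lean 0.6024 roll 0.0023 0.009427471650266143
[ 0.364  0.033 -0.598  0.41  -0.301  0.473]
```

View pics/se.png

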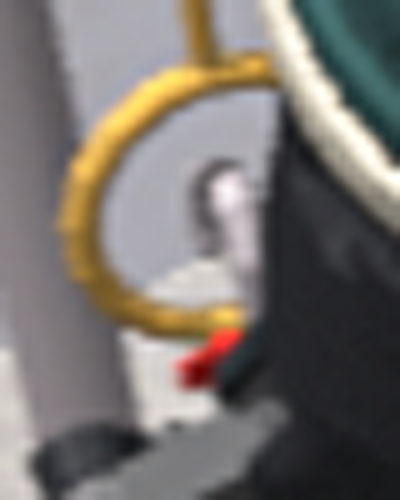

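Request:
{"op": "carry_out", "data": {
  "series": "0 0.0015 -0.0003 0 0 0 0; 0 0.003 -0.0006 0 0 0 0; 0 0.003 -0.0006 0 0 0 0"
}}

```text
t: 8.83
ee_pos: [0.5139, 0.1957, 0.2222]
ee_rot: [[0.809, 0.557, 0.189], [-0.157, -0.105, 0.982], [0.567, -0.824, 0.002]]
wrist_force: [-2.1, 0.5, -3.6]
gripper_width: 0.0093
```

```bash
python3 st.py
```

```text
8.8333 F [-2.11  0.47 -3.63] M [0.228 1.299 0.016] [0.5139 0.1957 0.2222] yaw -0.1923 lean 0.6025 roll 0.0024 0.009274663760033787
[ 0.36   0.036 -0.594  0.409 -0.299  0.47 ]
```

Request:
{"op": "carry_out", "data": {
  "series": "0 0.001 -0.0002 0 0 0 0; 0 0.002 -0.0004 0 0 0 0; 0 0.002 -0.0004 0 0 0 0"
}}

```text
t: 9.08
ee_pos: [0.5156, 0.1953, 0.222]
ee_rot: [[0.809, 0.556, 0.189], [-0.157, -0.105, 0.982], [0.566, -0.824, 0.002]]
wrist_force: [-3.4, 1.3, -2.8]
gripper_width: 0.0092
```

```bash
python3 st.py f; python3 - <<'E'
from h import *
crop('pics/side_f.png','pics/sf.png',115,165,155,215,10)
E
```

```text
9.0833 F [-3.39  1.25 -2.78] M [0.28  1.671 0.045] [0.5156 0.1953 0.222 ] yaw -0.1919 lean 0.6019 roll 0.0022 0.009205254536647832
[ 0.358  0.039 -0.592  0.409 -0.298  0.467]
```

View pics/sf.png

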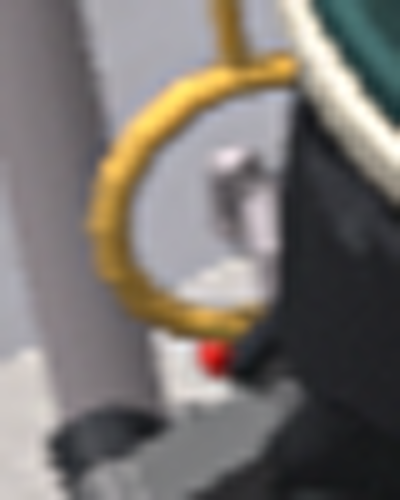

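Request:
{"op": "carry_out", "data": {
  "series": "0 0 0 -0.004 0 0 0; 0 0 0 -0.008 0 0 0; 0 0 0 -0.012 0 0 0; 0 0 0 -0.014 0 0 0; 0 0 0 -0.014 0 0 0"
}}

```text
t: 9.6
ee_pos: [0.5154, 0.1952, 0.2075]
ee_rot: [[0.809, 0.556, 0.189], [-0.157, -0.106, 0.982], [0.566, -0.824, 0.002]]
wrist_force: [-1.2, -0.1, -3.4]
gripper_width: 0.0096
```

Request:
{"op": "carry_out", "data": {
  "series": "0 0 0 -0.002 0 0 0; 0 0 0 -0.004 0 0 0; 0 0 0 -0.006 0 0 0; 0 0 0 -0.006 0 0 0"
}}

```text
t: 9.93
ee_pos: [0.5156, 0.1953, 0.2019]
ee_rot: [[0.809, 0.557, 0.189], [-0.157, -0.105, 0.982], [0.567, -0.824, 0.002]]
wrist_force: [-1.1, 0.1, -1.5]
gripper_width: 0.0094
```

```bash
python3 st.py g; python3 - <<'E'
from h import *
crop('pics/side_g.png','pics/sg.png',105,155,165,225,8)
crop('pics/top_g.png','pics/tg.png',140,125,200,185,9)
E
```

```text
9.9333 F [-1.11  0.14 -1.46] M [0.226 1.    0.015] [0.5156 0.1953 0.2019] yaw -0.1921 lean 0.6023 roll 0.0023 0.009400823866096393
[ 0.358  0.058 -0.634  0.348 -0.298  0.467]
```

View pics/sg.png

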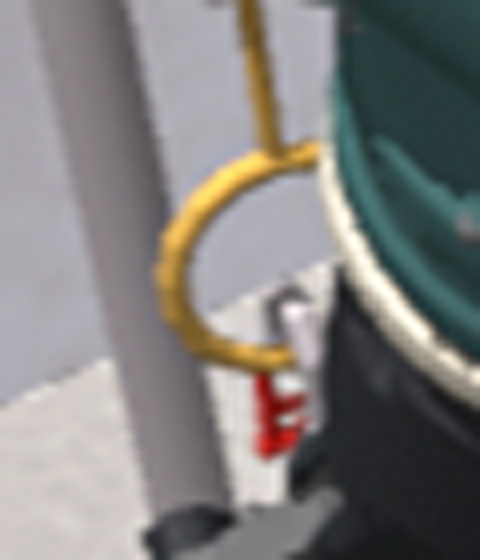

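View pics/tg.png

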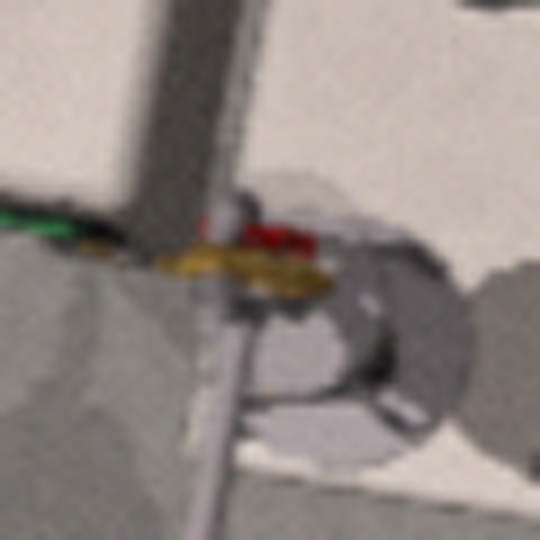

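The gate is red and upright again, with the bar behind it. Now backing off so the ring hangs plumb, then lowering further.

Request:
{"op": "carry_out", "data": {
  "series": "0 -0.003 0.0006 -0.001 0 0 0; 0 -0.006 0.0012 -0.002 0 0 0; 0 -0.009 0.0018 -0.003 0 0 0; 0 -0.0104 0.002 -0.004 0 0 0; 0 -0.0104 0.002 -0.004 0 0 0; 0 -0.0104 0.002 -0.004 0 0 0"
}}

```text
t: 10.53
ee_pos: [0.5052, 0.1974, 0.1983]
ee_rot: [[0.809, 0.557, 0.189], [-0.157, -0.105, 0.982], [0.567, -0.824, 0.002]]
wrist_force: [-0.4, 0.2, -2.4]
gripper_width: 0.009
```

```bash
python3 st.py
```

```text
10.5333 F [-0.37  0.23 -2.44] M [ 0.155  0.771 -0.064] [0.5052 0.1974 0.1983] yaw -0.1921 lean 0.6026 roll 0.0024 0.009024059750146498
[ 0.371  0.049 -0.654  0.339 -0.305  0.479]
```

Request:
{"op": "carry_out", "data": {
  "series": "0 0 0 -0.001 0 0 0; 0 0 0 -0.002 0 0 0; 0 0 0 -0.003 0 0 0; 0 0 0 -0.003 0 0 0; 0 0 0 -0.003 0 0 0"
}}

```text
t: 10.95
ee_pos: [0.5053, 0.1973, 0.1952]
ee_rot: [[0.809, 0.557, 0.189], [-0.157, -0.105, 0.982], [0.567, -0.824, 0.002]]
wrist_force: [-0.5, 0.6, -1.1]
gripper_width: 0.0092
```

```bash
python3 st.py h; python3 - <<'E'
from h import *
crop('pics/side_h.png','pics/shh.png',95,120,165,230,5)
crop('pics/top_h.png','pics/thh.png',130,125,200,185,9)
E
```

```text
10.95 F [-0.49  0.63 -1.07] M [ 0.114  0.577 -0.049] [0.5053 0.1973 0.1952] yaw -0.1922 lean 0.6024 roll 0.0023 0.009190502683217163
[ 0.371  0.053 -0.66   0.33  -0.305  0.479]
```

View pics/shh.png

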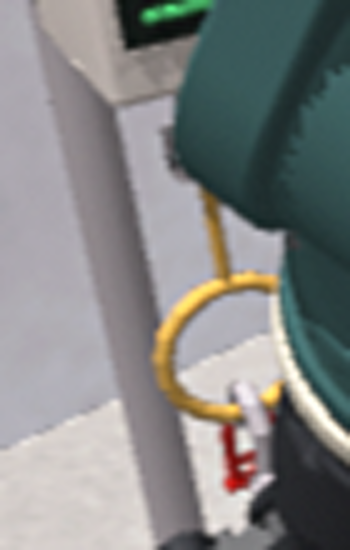

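View pics/thh.png

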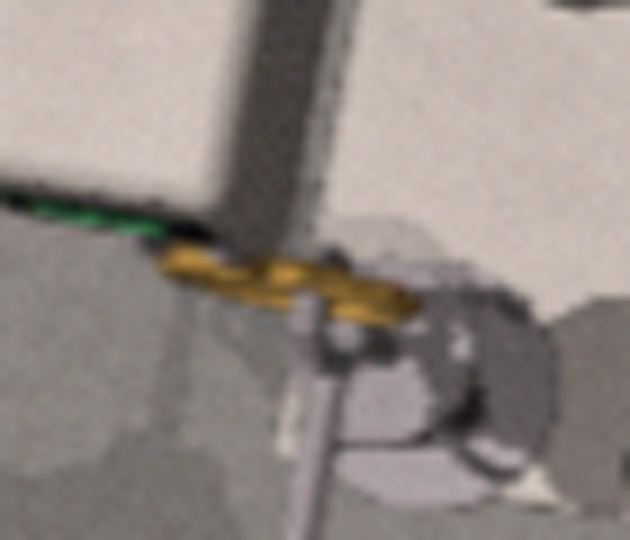

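Request:
{"op": "carry_out", "data": {
  "series": "0 0 0 -0.001 0 0 0; 0 0 0 -0.002 0 0 0; 0 0 0 -0.002 0 0 0; 0 0 0 -0.002 0 0 0"
}}

```text
t: 11.38
ee_pos: [0.5053, 0.1973, 0.1932]
ee_rot: [[0.809, 0.557, 0.189], [-0.157, -0.105, 0.982], [0.567, -0.824, 0.002]]
wrist_force: [-1.3, 0.3, 1.4]
gripper_width: 0.0093
```

```bash
python3 st.py
```

```text
11.3833 F [-1.26  0.28  1.38] M [ 0.098  0.411 -0.027] [0.5053 0.1973 0.1932] yaw -0.1922 lean 0.6024 roll 0.0024 0.009251277086374302
[ 0.371  0.055 -0.664  0.324 -0.305  0.479]
```

Request:
{"op": "carry_out", "data": {
  "series": "0 0 0 -0.001 0 0 0; 0 0 0 -0.0015 0 0 0; 0 0 0 -0.0015 0 0 0; 0 0 0 -0.0015 0 0 0"
}}

```text
t: 11.72
ee_pos: [0.5053, 0.1974, 0.1917]
ee_rot: [[0.809, 0.557, 0.189], [-0.157, -0.105, 0.982], [0.567, -0.824, 0.002]]
wrist_force: [-0.9, -0.5, 1.4]
gripper_width: 0.0093
```

```bash
python3 st.py
```

```text
11.7167 F [-0.89 -0.49  1.43] M [ 0.06   0.322 -0.04 ] [0.5053 0.1974 0.1917] yaw -0.1921 lean 0.6025 roll 0.0024 0.009300702436650505
[ 0.371  0.056 -0.667  0.319 -0.305  0.479]
```

Request:
{"op": "carry_out", "data": {
  "series": "0 0 0 0 0 0 0; 0 0 0 0 0 0 0"
}}

```text
t: 11.88
ee_pos: [0.5053, 0.1973, 0.1917]
ee_rot: [[0.809, 0.557, 0.189], [-0.157, -0.105, 0.982], [0.567, -0.824, 0.002]]
wrist_force: [-0.5, 0.1, -0.0]
gripper_width: 0.0094
```

```bash
python3 st.py i; python3 ov.py i .5053 .1973 .1917 -.192 pics/ovi.png
```

```text
11.8833 F [-0.48  0.15 -0.  ] M [ 0.045  0.288 -0.05 ] [0.5053 0.1973 0.1917] yaw -0.1921 lean 0.6024 roll 0.0024 0.009429459264331103
[ 0.371  0.056 -0.667  0.319 -0.305  0.479]
mouth local in stand: [np.float64(0.5871674877678476), np.float64(0.18138540146339432)]
```

View pics/ovi.png

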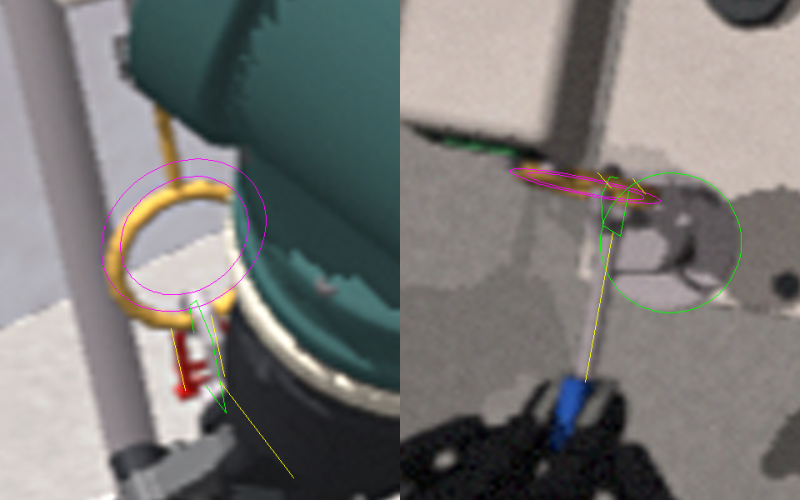

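Ring carrying the weight: Fz is about 0 and the ring has sunk about 7 mm. Releasing.

Request:
{"op": "carry_out", "data": {
  "series": "0.012 0 0 0 0 0 0; 0.016 0 0 0 0 0 0; 0.022 0 0 0 0 0 0; 0.03 0 0 0 0 0 0; 0.04 0 0 0 0 0 0; 0.05 0 0 0 0 0 0; 0.05 0 0 0 0 0 0; 0.05 0 0 0 0 0 0"
}}

```text
t: 12.65
ee_pos: [0.5052, 0.1973, 0.1917]
ee_rot: [[0.809, 0.557, 0.189], [-0.157, -0.105, 0.982], [0.567, -0.824, 0.002]]
wrist_force: [0.2, 0.4, -0.3]
gripper_width: 0.0499
```

```bash
python3 st.py j; python3 - <<'E'
from h import *
crop('pics/side_j.png','pics/sj.png',95,120,175,240,5)
crop('pics/top_j.png','pics/tj.png',120,125,200,235,5)
a,b=cv2.imread('pics/sj.png'),cv2.imread('pics/tj.png');cv2.imwrite('pics/j.png',np.hstack([a[:550],b[:550]]))
E
```

```text
12.65 F [ 0.17  0.41 -0.34] M [0.096 0.486 0.021] [0.5052 0.1973 0.1917] yaw -0.1921 lean 0.6023 roll 0.0024 0.04991221011889509
[ 0.371  0.056 -0.667  0.319 -0.305  0.479]
```

View pics/j.png

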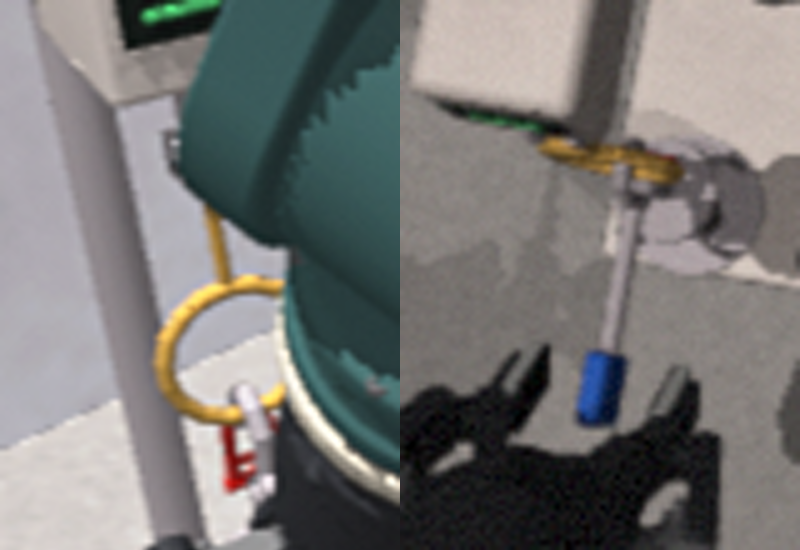

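Hanging freely: the bar is in the bend, the gate is shut, and the plate is clear between the open fingers. Retracting back and slightly up.

Request:
{"op": "carry_out", "data": {
  "series": "0.06 -0.008 0.0015 0.006 0 0 0; 0.06 -0.025 0.005 0.018 0 0 0; 0.06 -0.045 0.009 0.032 0 0 0; 0.06 -0.07 0.0135 0.045 0 0 0; 0.06 -0.095 0.018 0.055 0 0 0; 0.06 -0.12 0.023 0.06 0 0 0; 0.06 -0.145 0.028 0.06 0 0 0; 0.06 -0.16 0.031 0.06 0 0 0; 0.06 -0.16 0.031 0.06 0 0 0; 0.06 -0.16 0.031 0.06 0 0 0; 0.06 -0.16 0.031 0.06 0 0 0; 0.06 -0.16 0.031 0.06 0 0 0"
}}

```text
t: 13.75
ee_pos: [0.3457, 0.2282, 0.2518]
ee_rot: [[0.809, 0.557, 0.19], [-0.158, -0.106, 0.982], [0.567, -0.824, 0.002]]
wrist_force: [-0.0, 0.7, -0.3]
gripper_width: 0.06
```

```bash
python3 st.py k; python3 - <<'E'
from h import *
crop('pics/side_k.png','pics/sk.png',80,90,190,250,4)
crop('pics/top_k.png','pics/tk.png',100,100,200,240,4)
a,b=cv2.imread('pics/sk.png'),cv2.imread('pics/tk.png');cv2.imwrite('pics/k.png',np.hstack([a[:560,:400],b[:560,:400]]))
E
```

```text
13.75 F [-0.02  0.71 -0.35] M [0.076 0.444 0.038] [0.3457 0.2282 0.2518] yaw -0.1927 lean 0.6025 roll 0.0024 0.05996660654114718
[ 0.664 -0.161 -0.663  0.643 -0.44   0.759]
```

View pics/k.png

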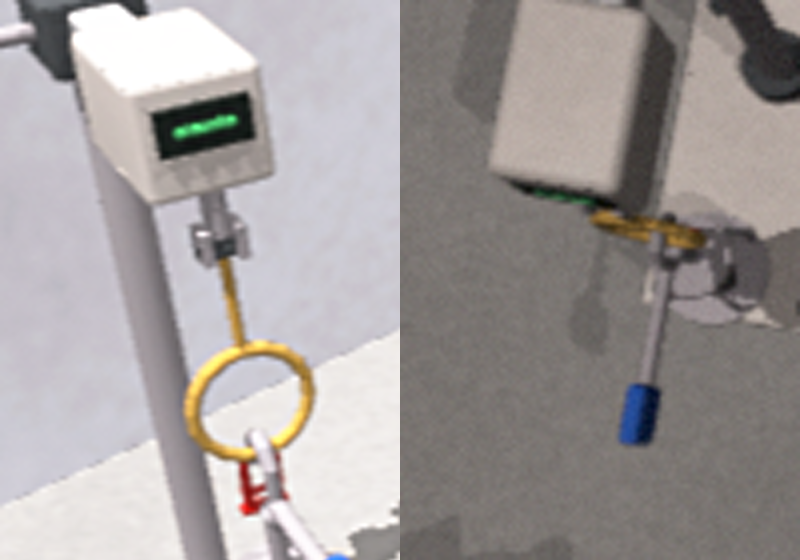

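Hung, with the gate shut and the hand well clear. I'll wait for it to settle, then check for motion.

Request:
{"op": "carry_out", "data": {
  "series": "0.06 0 0 0 0 0 0; 0.06 0 0 0 0 0 0; 0.06 0 0 0 0 0 0; 0.06 0 0 0 0 0 0; 0.06 0 0 0 0 0 0; 0.06 0 0 0 0 0 0; 0.06 0 0 0 0 0 0; 0.06 0 0 0 0 0 0; 0.06 0 0 0 0 0 0; 0.06 0 0 0 0 0 0; 0.06 0 0 0 0 0 0; 0.06 0 0 0 0 0 0"
}}

```text
t: 14.85
ee_pos: [0.3452, 0.2283, 0.2517]
ee_rot: [[0.809, 0.557, 0.189], [-0.157, -0.105, 0.982], [0.567, -0.824, 0.002]]
wrist_force: [0.0, -0.1, 0.7]
gripper_width: 0.0599
```

Request:
{"op": "carry_out", "data": {
  "series": "0.06 0 0 0 0 0 0; 0.06 0 0 0 0 0 0; 0.06 0 0 0 0 0 0; 0.06 0 0 0 0 0 0; 0.06 0 0 0 0 0 0; 0.06 0 0 0 0 0 0; 0.06 0 0 0 0 0 0; 0.06 0 0 0 0 0 0; 0.06 0 0 0 0 0 0; 0.06 0 0 0 0 0 0; 0.06 0 0 0 0 0 0; 0.06 0 0 0 0 0 0"
}}

```text
t: 15.85
ee_pos: [0.3452, 0.2283, 0.2517]
ee_rot: [[0.809, 0.557, 0.189], [-0.157, -0.105, 0.982], [0.567, -0.824, 0.002]]
wrist_force: [-0.0, 0.6, -0.6]
gripper_width: 0.0597
```

```bash
python3 - <<'E'
from h import *
from plant import cams
fr=[cams.get_image(n)["image"] for _ in range(8) for n in("side","top")]
def blue(i):
    i=i.astype(int);m=((i[...,0]-i[...,2]>50)&(i[...,0]>80));m[:,380:]=0;y,x=np.nonzero(m);return x.mean().round(2),y.mean().round(2),len(x)
for k in range(0,16,2):print([blue(fr[k+j][120:280,90:230] if 0 else fr[k+j][100:280,90:240]) for j in(0,1)])
cv2.imwrite("pics/fin_s.png",cv2.resize(fr[-2][120:270,90:200],None,fx=4,fy=4,interpolation=cv2.INTER_CUBIC))
E
```

```text
[(np.float64(82.11), np.float64(139.29), 258), (np.float64(67.87), np.float64(102.83), 69)]
[(np.float64(83.25), np.float64(138.84), 263), (np.float64(67.91), np.float64(102.73), 70)]
[(np.float64(83.02), np.float64(138.95), 263), (np.float64(67.87), np.float64(102.83), 69)]
[(np.float64(82.77), np.float64(138.99), 261), (np.float64(67.87), np.float64(102.83), 69)]
[(np.float64(82.54), np.float64(139.08), 260), (np.float64(67.85), np.float64(102.74), 68)]
[(np.float64(82.56), np.float64(139.13), 261), (np.float64(67.89), np.float64(102.87), 71)]
[(np.float64(83.04), np.float64(138.97), 262), (np.float64(67.91), np.float64(102.73), 70)]
[(np.float64(82.99), np.float64(138.88), 263), (np.float64(67.91), np.float64(102.73), 70)]
```

View pics/fin_s.png

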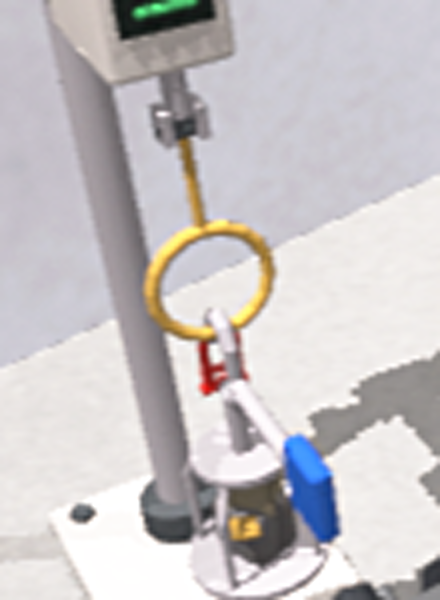

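```bash
python3 - <<'E'
from plan import *
x,e=tri([("side",168.2,241.7),("top",159.9,203.7)]);print("plate",x,e)
for th in(-.1,0,.1,.2):
    l=np.array([-85,0,103-125.]);l2=np.array([l[0]*np.cos(th)+l[2]*np.sin(th),0,-l[0]*np.sin(th)+l[2]*np.cos(th)])
    X=T([.5872,.1809,-.192],.2145,l2);print(th,X.round(4),proj("side",X).round(1),proj("top",X).round(1))
E
```

```text
plate [0.50280074 0.19790693 0.19137248] [array([-0.6, -0.1]), array([0.3, 0.3])]
-0.1 [[0.5063 0.1966 0.1841]] [[167.6 243.8]] [[161.8 202.3]]
0 [[0.5038 0.1971 0.1925]] [[167.6 240.5]] [[160.5 203.4]]
0.1 [[0.502  0.1975 0.2011]] [[167.4 236.8]] [[159.2 204.2]]
0.2 [[0.5011 0.1976 0.2098]] [[166.9 232.5]] [[157.9 204.5]]
```

Tilt is about 0, and the hanger is still and hung. Handing in.

```bash
python3 -c "
from plant import job
print(job.hand_in())"
```

```text
the job is handed in; nothing more can be done
None
```

The hanger is hanging on the balance ring with the gate shut, and I handed the job in at about 17 s of the 51 s allowed. No verdict was reported.

**What I did:** I gripped the blue handle with the hand leaning back about 0.6 rad and pushed the hook onto the ring. The gate swung fully inward, and at the spine the wrist force reached about 3.4 N sideways. I lowered 20 mm until the gate flicked shut, backed off so the ring hung plumb, lowered until the ring carried the weight (wrist Fz about 0), then opened and withdrew.

**Last checks:**
- **Catch:** the side picture shows the ring bar in the bend with the gate upright.
- **Tilt:** the triangulated handle position matches an upright hanger to within about 0.03 rad.
- **Motion:** the handle centroid in the top view stayed within about 0.1 px over 16 frames.
- **Clearance:** the hanger's foot is nearly 90 mm above the bench, and the hand is about 170 mm from the handle.

**Less certain:**
- **Wrist moment:** it did not go to zero after release. I put that down to the leaning hand's own weight.
- **Side-view centroid:** it wandered by about 1 px. I took that as other blue pixels in the picture, since the top view was steady.
- **Mounts and specimen:** I did not measure them again at the end. The path was planned clear of them, and I saw no sign of contact.

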